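# Put the washstand things back in their places

### The arm

A 6-joint arm with a two-finger parallel gripper is mounted at the origin on the work surface. World frame = base frame: x ahead of the robot, y to its left, z up, the work surface at z = 0. Lengths are in m, angles in degrees, forces in N, time in s.
With the tool pointing down it reaches from about 0.375 to 0.9 m from the base axis. Payload 3.1 kg.
Tool frame: the origin (TCP) lies on the centre line of the jaws, within the pads' length; the fingertips stand 22 mm ahead of it and the grasp point (between the pads) lies 3 mm ahead of it; z points along the fingers, y is the line along which they close (so a half turn about z gives the same grasp; the last joint's range is limited). The gripper opens to 87 mm and grips with 3 to 60 N. Pads are 19 mm wide; open, the fingers measure 117 mm over their backs; the gripper's body (75 mm by 190 mm) begins 51 mm behind the grasp point.
Start: joints at [64.486, 30.224, 82.088, -0, 67.689, -10.227], TCP at [0.165, 0.603, 0.245] pointing down, gripper open.
Joint ranges: [-176.69, 176.69], [-43.24, 126.21], [12.49, 139.97], [-82, 262], [0, 151.66], [-163.58, 163.58]. Speed limits (degrees/s): [159.86, 159.86, 180, 180, 180, 180].

### API

Orientations are given as a 3x3 rotation matrix whose columns are the frame's x, y, z axes.
In Python, from rig import * gives the robot as it stands.
- The arm moves only by the shell command python3 -m jog 'ROWS'. ROWS is text: rows parted by semicolons, each of 7 numbers parted by spaces: the shift along the tool's x, y, z in mm, then the turn, a rotation vector about the tool's x, y, z in rad, then the finger opening in mm, from 0 to 87. In form: tx ty tz ax ay az fingers; .... A call has 1 to 12 rows; each row shifts and turns the commanded pose from where the row before left it, along the tool's axes as they then stand; what a row does not reach is not made up. A row lasts 1/8 s, in which the tool goes at most 62.5 mm and 10.7 degrees, less where a joint would pass 70% of its speed; a pose out of reach is approached as far as the arm can. A call with a gripper value outside its range is refused whole. The fingers move at their own pace and stop on an object; the grip force is fixed at half the most. Time passes only in rows, so rows that do not move let the fingers close. It gives the time, the measured TCP pose, the force, the opening and the grip force at its end, in the units of the state.
- read_state(): the state, without advancing time (a new reading comes with each control period).
- capture(name): name is "scene" or "top" or "wrist"; returns a dict with "color" (480x640x3 uint8, red, green, blue), "camera_matrix" (3x3 intrinsics, pixels), "distortion" ([k1, k2, p1, p2, k3] as OpenCV has them; the pictures are not rectified), "R" (3x3) and "t" (3): a world point X has camera coordinates R X + t. Camera axes: x right, y down, z forward; pixel columns grow to the right and rows downward; lengths in m; the calibration is good to about 2 mm. A picture is of the moment at which its call begins. There is no depth.
- hand_in(): hands the job in; it is judged then, once.
Trained networks look in the newest picture that a camera, given by its name, has taken for a name from the list of things; names that differ only in an ending like _2 or _b are one class to them, and where a whole thing is asked for, a point or a joint stands for the part that bears it (a point fixed in the world has none). Each returns a list of dicts, best first, with "conf" (0 to 1); they miss things now and then, are a little off and sometimes report something else, mostly with a low value. They report only what shows in the picture. A call takes as long as a camera call. They do not tell look-alikes from the thing itself.
- find_in(camera, target): "at" ([x, y, z] in m, in world coordinates, good to about 4 mm: the middle of the surface that is visible of it).
- trace(camera, target): "pixels" (480x640 bool, what is visible of it).
- place_of(camera, target): "at" ([x, y, z] in m, in world coordinates, good to about 4 mm: a listed point, or the origin of a listed thing).
The state is a dict: "time_s": time; "joint_positions": joint angles; "qvel": joint speeds; "tau": joint torques, N m; "position": TCP position; "tcp_rot": TCP orientation; "force": force on the tool from outside, world axes, zero at the start; "moment": the same for the moment, N m; "opening": opening from 0.0 (shut) to 1.0 (fully open); "grasp_force": force on a finger pad.
Only numpy, scipy, OpenCV 4.12 (cv2) and the standard library are available. Lean on these libraries where they do the work, as an engineer would, in place of code of your own. Each camera call takes 0.05 s, during which the arm holds its last target. There are 200 camera calls.

### The job

The counter has just been wiped; put the four things back where they live: the soap pump in the blue round saucer, the clear spray bottle standing square in the pale wooden square stand, the grey scrubber bristles down and lengthwise in the white draining dish, and the lantern on the black charging dock. Set each one down gently, upright, about in the middle and flat on the bottom of its place, without tipping or dropping anything, and leave the toothbrush tumbler and the candle jar where they are.

Things in the scene. Friction and masses are not known exactly. Their poses are not given: they have to be found in the camera images.
- soap_pump: Stainless soap pump, loose, upright, 0.2-0.4 kg. Origin: centre of underside, z up. Body 64 mm in diameter up to 94 mm, shoulder to 104 mm, dark collar 36 mm in diameter at 104-130 mm height (grip it from above across y, tips no lower than 106 mm), thin stem, round head 28 mm in diameter at 143-155 mm (top). Spout 9 mm thick along -x, reaching 59 mm from the axis at 137-154 mm height.
- spray_bottle: Clear spray bottle, white head, blue trigger, red trigger lock; loose, upright, 0.11-0.2 kg. Origin: centre of underside, z up. Body 50 x 50 mm (sides along x, y), 88 mm high; neck 24 mm in diameter. Head at 120-156 mm height (top): flat block 26 mm wide in y, x = -20 to +32 mm (grip across y from above); nozzle to x = -54 mm; trigger below it, x = -20 to -43 mm, down to 84 mm.
- scrubber: Grey silicone hand scrubber (stiff), lying on its bristles, loose, 0.08-0.15 kg. Origin: centre of underside, z up. Oblong pad 100 mm long in x, 60 mm wide in y, 18 mm high, its ends half circles; on top a straight grip ridge 62 mm long in x, 18 mm wide in y, at 18-44 mm height (top): grip it across y from above.
- lantern: Small white battery lantern, loose, upright, 0.15-0.27 kg. Origin: centre of underside, z up. Base 60 mm in diameter, 26 mm high, warm clear globe, white cap 58 mm in diameter at 72-86 mm; above it a carrying bar 48 mm long in y, 14 mm thick in x, at 107-121 mm height (top), on two posts at its ends: grip its middle across x from above. Toggle switch on the base at -x, 38 mm from the axis.
- saucer: Blue round ceramic saucer, the soap pump's place, fixed. Origin: centre of underside, z up. Outer diameter 94 mm at the foot, 104 mm at the rim, rim 15 mm high; flat floor 88 mm in diameter at 6 mm height.
- square_stand: Pale wooden square stand, the spray bottle's place, fixed. Origin: centre of underside, z up. 84 x 84 mm outside (sides along x and y), rim 16 mm high and 7 mm thick; flat floor 70 x 70 mm at 6 mm height. The bottle stands in it with its sides parallel to the rim (any of the four ways).
- drain_dish: White ceramic oblong draining dish with cross ribs, the scrubber's place, fixed. Origin: centre of underside, z up. 132 mm long in x, 92 mm wide in y, its ends half circles, rim 16 mm high and 6 mm thick; inside 120 x 80 mm, tops of the ribs at 9 mm height. The scrubber lies in it lengthwise (either way round), bristles on the ribs.
- charging_dock: Black round charging dock with two small brass contacts in its middle and a green light on the rim, the lantern's place, fixed. Origin: centre of underside, z up. 98 mm in diameter at the rim, rim 14 mm high; flat floor 82 mm in diameter at 6 mm height. The lantern stands in it any way round.
- tumbler: Bystander, to be left alone: glass tumbler 70 mm in diameter, 95 mm high, 0.28 kg, loose, with two toothbrushes (green, orange) that reach 170 mm height and up to 56 mm from the axis. Origin: centre of underside, z up. 
- candle_jar: Bystander, to be left alone: amber glass candle jar with a pale paper band and brass lid, 75 mm in diameter, 82 mm high, 0.32 kg, loose. Origin: centre of underside, z up. All else on the counter (tray, jar, deodorant at x above 0.75 m; tissue box, plant, mirror, basin, tap beyond 0.53 m to either side) is fixed and clear of the work.
Mind the look-alikes: they are no part of the job. What is shaped like the spray_bottle but purple or turquoise is not meant. Of the things that look like the square_stand, take the one that is nearest to the robot's base at the start.

How it is judged:
By the outcome, as a careful person would: the job done as asked, in the order asked, and still so for the second after the job is handed in, with the robot touching nothing.
It also fails if it takes over 120 s, if anything falls off the work surface, if the arm or the gripper's body presses on something with over 40 N, if the wrist force passes 120 N, or if a joint passes its speed limit or range.

## Working session

There is one attempt and no reset: what is moved stays moved. The work goes in short steps, Python scripts to look and compute and a shell command to move; the robot and the scene stay as the last step left them, time stands still between calls to the robot, and variables do not carry over. Pictures are saved under pics/ and viewed, at most 14 in all, crops included, and the job is handed in when it is done.

```bash
ls; mkdir -p pics; cat > h.py <<'E'
from rig import *
import numpy as np, cv2
def save(c,n):
    im=capture(c); cv2.imwrite(f'pics/{n}.png',im['color'][:,:,::-1]); return im
def ray(c,u,v,z):
    p=cv2.undistortPoints(np.array([[[u,v]]],float),c['camera_matrix'],np.array(c['distortion'],float))[0,0]
    R=np.array(c['R']);t=np.array(c['t']);o=-R.T@t;d=R.T@np.array([p[0],p[1],1]);return o+d*(z-o[2])/d[2]
def proj(c,X):
    return cv2.projectPoints(np.array(X,float).reshape(-1,3),cv2.Rodrigues(np.array(c['R']))[0],np.array(c['t'],float),c['camera_matrix'],np.array(c['distortion'],float))[0][:,0]
E
python3 - <<'E'
from h import *
s=read_state();print(s['time_s'],s['position'],np.round(s['tcp_rot'],3).tolist(),s['opening'])
for c in('top','scene'):
    im=save(c,c+'0');print(c,-np.array(im['R']).T@im['t'])
    for n in 'soap_pump spray_bottle scrubber lantern saucer square_stand drain_dish charging_dock tumbler candle_jar'.split():
        print(n,[(np.round(d['at'],3).tolist(),round(d['conf'],2)) for d in place_of(c,n)])
E
```

```text
pics
0.0 [0.16443693 0.60224829 0.24355932] [[-0.965, 0.264, -0.001], [0.264, 0.965, -0.002], [0.0, -0.002, -1.0]] 0.9985149051777624
top [0.3120661  0.00689871 1.58604523]
soap_pump [([0.481, 0.458, -0.001], 0.72), ([0.446, 0.097, 0.002], 0.67)]
spray_bottle [([0.503, 0.295, 0.001], 0.82), ([0.655, -0.089, -0.001], 0.57)]
scrubber [([0.333, -0.315, -0.001], 0.57), ([0.356, 0.288, 0.002], 0.16)]
lantern [([0.45, -0.102, -0.001], 0.78)]
saucer [([0.648, 0.082, -0.002], 0.92), ([0.601, -0.276, 0.002], 0.57)]
square_stand [([0.642, -0.488, -0.001], 0.82), ([0.494, -0.454, 0.003], 0.78)]
drain_dish [([0.485, 0.459, 0.001], 0.91)]
charging_dock [([0.653, -0.084, -0.001], 0.65)]
tumbler [([0.62, 0.286, 0.003], 0.82)]
candle_jar [([0.602, -0.276, -0.002], 0.74)]
scene [1.16028213 0.1631639  0.87146232]
soap_pump [([0.446, 0.095, 0.003], 0.7)]
spray_bottle [([0.502, 0.296, -0.005], 0.91), ([0.355, 0.29, 0.004], 0.67), ([0.311, 0.179, 0.0], 0.62)]
scrubber [([0.337, -0.309, 0.003], 0.92)]
lantern [([0.453, -0.105, 0.0], 0.57)]
saucer [([0.653, 0.083, 0.001], 0.84)]
square_stand [([0.643, -0.488, -0.002], 0.84), ([0.494, -0.456, 0.001], 0.63)]
drain_dish [([0.487, 0.46, 0.001], 0.62)]
charging_dock [([0.654, -0.092, 0.001], 0.76), ([0.621, 0.285, 0.001], 0.64)]
tumbler [([0.621, 0.284, 0.001], 0.84)]
candle_jar [([0.604, -0.274, -0.001], 0.83)]
```

View pics/top0.png

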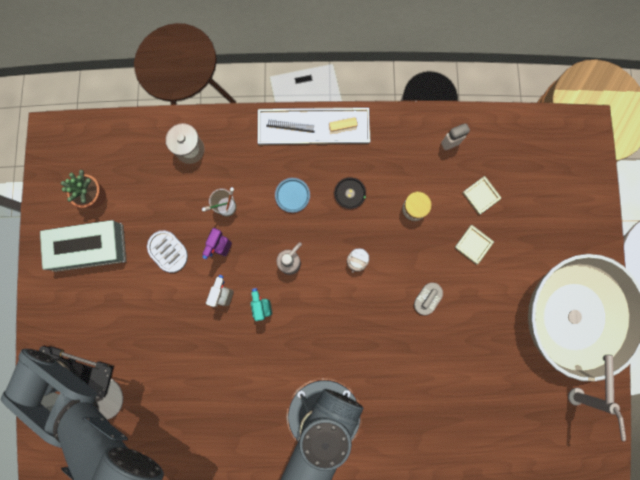

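View pics/scene0.png

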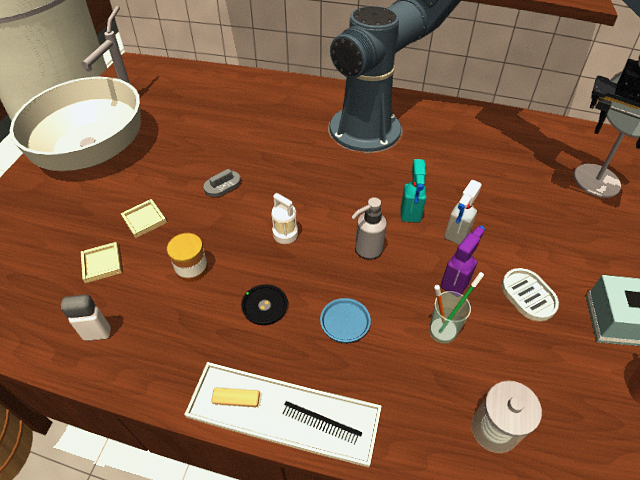

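The clear bottle is the white-headed one at (216,292) in the top view, about (0.355,0.289). The nearer stand is at (475,244), about (0.494,-0.455). Next I'll measure the yaws.

```bash
python3 - <<'E'
from h import *
im=capture('top');c=im['color']
def rect(n,z,near):
    for d in trace('top',n):
        m=d['pixels']; v,u=np.nonzero(m)
        P=np.array([ray(im,a,b,z)[:2] for a,b in zip(u,v)])
        if np.hypot(*(P.mean(0)-near))>.05: continue
        r=cv2.minAreaRect((P*1000).astype(np.float32)); C=np.cov(P.T);w,V=np.linalg.eigh(C);
        print(n,'mean',P.mean(0).round(4),'rect',np.round(r[0],1),np.round(r[1],1),round(r[2],1),'pca',round(np.degrees(np.arctan2(V[1,1],V[0,1])),1),d['conf'])
rect('square_stand',.016,(.494,-.455));rect('drain_dish',.016,(.486,.459));rect('scrubber',.02,(.335,-.312));rect('saucer',.015,(.65,.083));rect('charging_dock',.014,(.653,-.088));rect('lantern',.1,(.45,-.1));rect('soap_pump',.14,(.446,.097));rect('spray_bottle',.14,(.355,.289))
X=[(.446,.097,.14),(.355,.289,.14),(.45,-.103,.11),(.335,-.312,.03),(.494,-.455,.016),(.486,.459,.01)]
t=[]
for x in X:
    u,v=proj(im,x)[0]; u,v=int(round(u)),int(round(v));print(u,v); t.append(cv2.resize(c[v-33:v+33,u-33:u+33],(264,264),interpolation=cv2.INTER_CUBIC))
cv2.imwrite('pics/mos.png',np.vstack([np.hstack(t[:3]),np.hstack(t[3:])])[:,:,::-1])
E
```

```text
square_stand mean [ 0.4917 -0.4517] rect [ 491.8 -452.3] [88.8 88.2] 50.4 pca 74.7 0.88
drain_dish mean [0.485  0.4566] rect [483.9 456.3] [132.3  88.2] 45.4 pca 46.9 0.94
scrubber mean [ 0.3349 -0.3091] rect [ 334.8 -309.1] [ 61.7 102. ] 54.4 pca 144.7 0.92
saucer mean [0.6494 0.0855] rect [648.5  84.9] [95.4 97.3] 89.3 pca 149.6 0.69
charging_dock mean [ 0.6546 -0.0869] rect [655.9 -86.9] [93.5 90. ] 62.5 pca 60.0 0.61
lantern mean [ 0.4454 -0.0986] rect [445.9 -98.8] [52.9 63.2] 43.9 pca 139.3 0.92
soap_pump mean [0.441  0.0921] rect [445.9  93.9] [77.3 64.7] 2.8 pca 164.9 0.74
spray_bottle mean [0.3554 0.2779] rect [356.6 273.1] [64.6 88.9] 63.2 pca 168.8 0.56
286 259
215 294
359 257
430 298
474 244
167 251
```

View pics/mos.png

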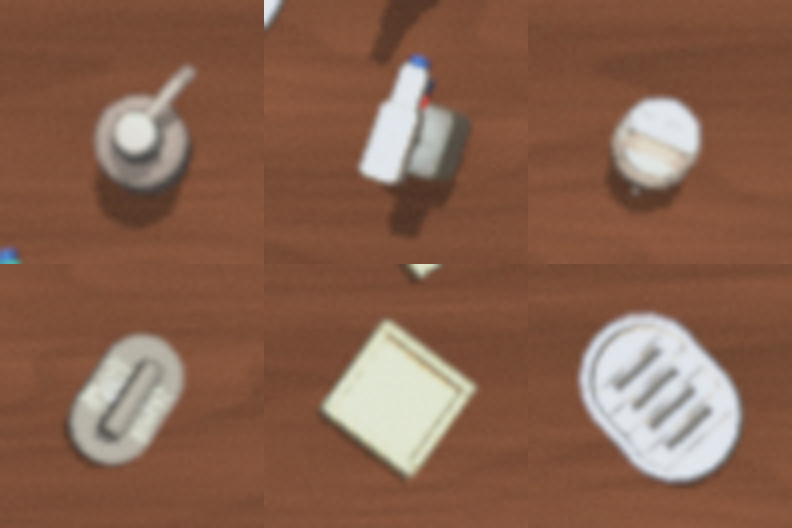

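Reading the enlarged tiles, with up = +x and left = +y:

| Thing | Yaw | Evidence |
|---|---|---|
| Soap pump | 137° | spout points to about -42° |
| Spray bottle | 161° | nozzle points to about -19° |
| Lantern | -21° | bar runs at 70°, switch visible at (637,190) |
| Scrubber | 146° | long axis |
| Square stand | 51° | sides |
| Drain dish | 46° | long axis |

```bash
cat >> h.py <<'E'
def plan(x,y,z,ang,n):
    """n rows reaching (x,y,z), closing axis at ang(deg): rotation first then shift, in tool axes"""
    s=read_state();R=np.array(s['tcp_rot']);p=s['position']
    a=np.degrees(np.arctan2(R[1,1],R[0,1])); d=(a-ang+90)%180-90
    R2=R@cv2.Rodrigues(np.array([0,0,np.radians(d)]))[0]
    t=R2.T@(np.array([x,y,z])-p)*1000
    print('t',round(s['time_s'],1),'p',np.round(p,4),'ang',round(a,1),'tilt',np.round(R[:2,2],4),'az total',round(np.radians(d),3),'shift',np.round(t,1),'| per row of',n,np.round(t/n,1),'F',np.round(s['force'],1),'open',round(s['opening']*87,1),'g',np.round(s['grasp_force'],1))
E
python3 -c "
from h import *
plan(.446,.096,.30,47.5,12)"
```

```text
t 1.6 p [0.1648 0.6029 0.2446] ang 74.7 tilt [0. 0.] az total 0.475 shift [-549.8 -183.7  -55.4] | per row of 12 [-45.8 -15.3  -4.6] F [ 0.9  0.7 -0.3] open 87.0 g 0.0
```

```bash
python3 -m jog '0 0 0 0 0 0.158 87;0 0 0 0 0 0.158 87;0 0 0 0 0 0.159 87;-30 -10 -10 0 0 0 87;-60 -20 -6 0 0 0 87;-60 -20 -6 0 0 0 87;-60 -20 -6 0 0 0 87;-60 -20 -6 0 0 0 87;-60 -20 -6 0 0 0 87;-60 -20 -6 0 0 0 87;-30 -8 -6 0 0 0 87;0 0 0 0 0 0 87'; cat > look.py <<'E'
from h import *
import sys
n=sys.argv[1]; im=save('wrist',sys.argv[2]); print('cam',-np.array(im['R']).T@im['t'])
for d in place_of('wrist',n): print(n,np.round(d['at'],4),round(d['conf'],2))
if len(sys.argv)>3: plan(*map(float,sys.argv[3:7]),12)
E
python3 look.py soap_pump w1 .446 .096 .3 47.5
```

```text
time_s: 3.05
position: [0.3798, 0.2214, 0.2966]
tcp_rot: [[-0.734, 0.679, 0.002], [0.679, 0.734, 0.001], [-0.001, 0.002, -1.0]]
force: [-0.2, 0.4, -0.7]
opening: 1.001
grasp_force: 0.0
cam [0.32704885 0.27040422 0.43591848]
soap_pump [0.4428 0.0941 0.0005] 0.81
t 3.1 p [0.3779 0.2229 0.2959] ang 47.4 tilt [-0.0005  0.0005] az total -0.001 shift [-136.   -47.5   -4.2] | per row of 12 [-11.3  -4.   -0.3] F [-0.3  1.  -0.9] open 86.6 g 0.0
```

View pics/w1.png

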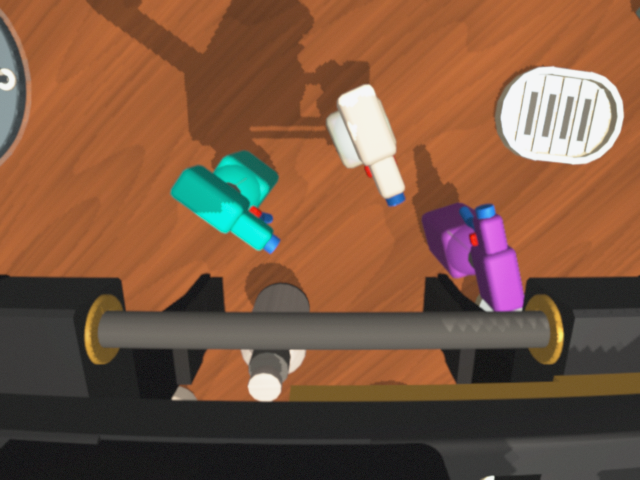

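The wrist camera sits on the tool's +x side, and the gripper hides the near part. In view are the clear bottle's head (357,92 to nozzle 396,198) and the dish at (560,115). I'll refine their yaws from this picture and approach the pump.

```bash
cat > tr.py <<'E'
from h import *
def rects(cam,im,n,z,near):
    for d in trace(cam,n):
        v,u=np.nonzero(d['pixels']); P=np.array([ray(im,a,b,z)[:2] for a,b in zip(u[::2],v[::2])])
        if np.hypot(*(P.mean(0)-near))>.06: continue
        r=cv2.minAreaRect((P*1000).astype(np.float32));w,V=np.linalg.eigh(np.cov(P.T))
        print(n,'rect',np.round(r[0],1),np.round(r[1],1),round(r[2],1),'pca',round(np.degrees(np.arctan2(V[1,1],V[0,1])),1),round(d['conf'],2))
E
python3 - <<'E'
from tr import *
im=capture('wrist')
a=ray(im,357,92,.156);b=ray(im,396,198,.148);print(a,b,np.degrees(np.arctan2(*(b-a)[1::-1])))
q=[ray(im,*p,.156)[:2] for p in((340,98),(375,86),(395,150),(362,165))];print(np.round(q,4),np.mean(q,0))
rects('wrist',im,'drain_dish',.016,(.486,.459))
print([np.round(d['at'],4) for d in place_of('wrist','drain_dish')],[np.round(d['at'],4) for d in place_of('wrist','spray_bottle')])
plan(.4445,.0955,.3,47.5,5)
E
```

```text
[0.32339354 0.30356561 0.156     ] [0.39689292 0.27701024 0.148     ] -19.864809554184617
[[0.3187 0.2927]
 [0.3285 0.3149]
 [0.3691 0.2977]
 [0.3616 0.2744]] [0.3444695  0.29490759]
drain_dish rect [483.2 458.5] [137.2  92.1] 42.5 pca -136.6 0.68
[array([ 0.4891,  0.4651, -0.0012])] [array([ 3.562e-01,  2.886e-01, -1.000e-04]), array([ 0.3154,  0.1736, -0.002 ]), array([ 0.5003,  0.2964, -0.0036])]
t 3.4 p [0.3773 0.2236 0.2957] ang 47.6 tilt [-0.0008  0.    ] az total 0.002 shift [-136.1  -49.1   -4.3] | per row of 5 [-27.2  -9.8  -0.9] F [-0.3  0.2 -0.5] open 86.9 g 0.0
```

```bash
python3 -m jog '-20 -7 0 0 0 0 87;-30 -10 0 0 0 0 87;-30 -10 0 0 0 0 87;-30 -10 0 0 0 0 87;-24 -9 0 0 0 0 87;0 0 0 0 0 0 87;0 0 0 0 0 0 87'; python3 - <<'E'
from h import *
for c in('top','scene','wrist'):
    capture(c);print(c,[(np.round(d['at'],4),round(d['conf'],2)) for d in place_of(c,'soap_pump')])
im=save('scene','s1')
plan(.4445,.0955,.3,47.5,5)
E
```

```text
time_s: 4.22
position: [0.4451, 0.0993, 0.2957]
tcp_rot: [[-0.738, 0.675, -0.001], [0.675, 0.738, 0.001], [0.001, -0.0, -1.0]]
force: [-0.5, 0.3, -0.5]
opening: 0.999
grasp_force: 0.0
top []
scene [(array([0.4468, 0.0948, 0.0031]), 0.85), (array([ 0.496 , -0.4573, -0.001 ]), 0.66)]
wrist [(array([0.4436, 0.0933, 0.0029]), 0.78)]
t 4.6 p [0.4456 0.0988 0.296 ] ang 47.5 tilt [0.0001 0.0001] az total 0.001 shift [-1.4 -3.2 -4. ] | per row of 5 [-0.3 -0.6 -0.8] F [-0.   0.6 -0.2] open 86.9 g 0.0
```

```bash
python3 -m jog '-2 -3.5 10 0 0 0 87;0 0 30 0 0 0 87;0 0 30 0 0 0 87;0 0 30 0 0 0 87;0 0 30 0 0 0 87;0 0 20 0 0 0 87;0 0 10 0 0 0 87;0 0 5 0 0 0 87;0 0 0 0 0 0 87;0 0 0 0 0 0 87'; python3 - <<'E'
from h import *
plan(.4448,.0948,.130,47.5,1)
for c in('scene','wrist'):save(c,c+'2')
E
```

```text
time_s: 5.82
position: [0.4455, 0.0944, 0.1316]
tcp_rot: [[-0.737, 0.676, 0.002], [0.676, 0.737, -0.0], [-0.001, 0.001, -1.0]]
force: [-1.3, 0.5, 0.2]
opening: 0.998
grasp_force: 0.0
t 5.8 p [0.4455 0.0944 0.1316] ang 47.5 tilt [ 0.0015 -0.0001] az total -0.0 shift [ 0.8 -0.1  1.6] | per row of 1 [ 0.8 -0.1  1.6] F [-1.3  0.5  0.2] open 86.8 g 0.0
```

View pics/scene2.png

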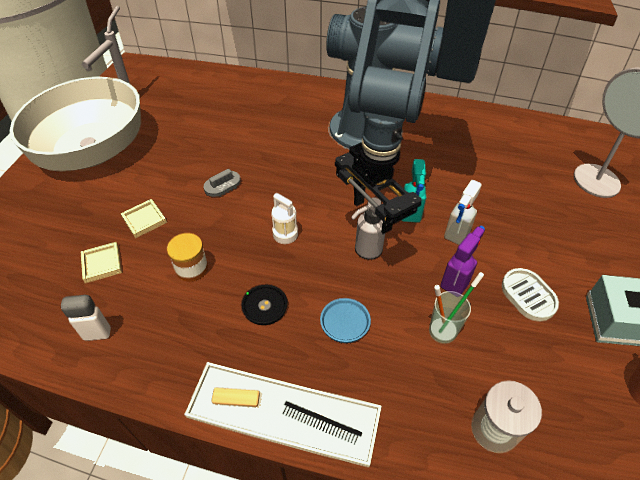

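The open jaws straddle the pump's collar at about (370,215), with the turquoise bottle just behind. Closing now.

```bash
python3 -m jog '0 0 0 0 0 0 60;0 0 0 0 0 0 46;0 0 0 0 0 0 40;0 0 0 0 0 0 36;0 0 0 0 0 0 32;0 0 0 0 0 0 25;0 0 0 0 0 0 25;0 0 0 0 0 0 25;0 0 -5 0 0 0 25;0 0 -10 0 0 0 25;0 0 -15 0 0 0 25;0 0 0 0 0 0 25'; python3 - <<'E'
from h import *
plan(.65,.0845,.166,47.5,9)
for c in('scene','wrist','top'):
    capture(c);print(c,[(np.round(d['at'],4),round(d['conf'],2)) for d in place_of(c,'saucer')],[(np.round(d['at'],4),round(d['conf'],2)) for d in place_of(c,'soap_pump')])
E
```

```text
time_s: 7.42
position: [0.4457, 0.0943, 0.1621]
tcp_rot: [[-0.737, 0.676, 0.003], [0.676, 0.737, -0.0], [-0.002, 0.002, -1.0]]
force: [0.5, 0.5, -4.1]
opening: 0.403
grasp_force: 30.0
t 7.4 p [0.4457 0.0943 0.1621] ang 47.5 tilt [ 0.0029 -0.0002] az total 0.0 shift [-157.3  130.8   -3.3] | per row of 9 [-17.5  14.5  -0.4] F [ 0.5  0.5 -4.1] open 35.1 g 30.0
scene [(array([0.6512, 0.0833, 0.0025]), 0.64)] [(array([0.4485, 0.0967, 0.0324]), 0.7)]
wrist [] [(array([0.4458, 0.0928, 0.034 ]), 0.6)]
top [(array([ 0.6465,  0.0839, -0.0019]), 0.84)] []
```

```bash
python3 -m jog '-7.5 5.8 -3 0 0 0 25;-16 13 0 0 0 0 25;-20 16.5 0 0 0 0 25;-20 16.5 0 0 0 0 25;-20 16.5 0 0 0 0 25;-20 16.5 0 0 0 0 25;-20 16.5 0 0 0 0 25;-16 13 0 0 0 0 25;-12 10 0 0 0 0 25;-6 5.5 0 0 0 0 25;0 0 0 0 0 0 25;0 0 0 0 0 0 25'; python3 - <<'E'
from h import *
plan(.6495,.0835,.1376,47.5,1)
for c in('scene','wrist','top'):
    save(c,c+'3');print(c,[(np.round(d['at'],4),round(d['conf'],2)) for d in place_of(c,'saucer')],[(np.round(d['at'],4),round(d['conf'],2)) for d in place_of(c,'soap_pump')])
E
```

```text
time_s: 9.38
position: [0.6478, 0.0838, 0.1637]
tcp_rot: [[-0.737, 0.676, -0.002], [0.676, 0.737, 0.0], [0.001, -0.001, -1.0]]
force: [-0.2, 0.5, -4.4]
opening: 0.407
grasp_force: 30.0
t 9.4 p [0.6478 0.0838 0.1637] ang 47.5 tilt [-0.0018  0.0001] az total 0.0 shift [-1.5  0.9 26.1] | per row of 1 [-1.5  0.9 26.1] F [-0.2  0.5 -4.4] open 35.4 g 30.0
scene [(array([ 6.519e-01,  8.340e-02, -4.000e-04]), 0.92), (array([ 0.4515, -0.1049,  0.0019]), 0.71)] [(array([0.646 , 0.0849, 0.0329]), 0.75)]
wrist [] [(array([0.6509, 0.0805, 0.0346]), 0.85)]
top [] []
```

```bash
python3 -m jog '-1.5 1 8 0 0 0 25;0 0 8 0 0 0 25;0 0 3 0 0 0 25;0 0 2 0 0 0 25;0 0 1 0 0 0 25;0 0 1 0 0 0 25;0 0 1 0 0 0 25;0 0 0 0 0 0 25;0 0 0 0 0 0 25'; python3 -c "
from h import *
plan(.6495,.0835,.1376,47.5,1)"
```

```text
time_s: 10.95
position: [0.6506, 0.0833, 0.1401]
tcp_rot: [[-0.737, 0.676, 0.0], [0.676, 0.737, -0.0], [-0.0, 0.0, -1.0]]
force: [0.5, 1.1, -3.8]
opening: 0.404
grasp_force: 30.0
t 10.9 p [0.6506 0.0833 0.1401] ang 47.5 tilt [ 0.0002 -0.    ] az total -0.0 shift [ 1.  -0.7  2.5] | per row of 1 [ 1.  -0.7  2.5] F [ 0.5  1.1 -3.8] open 35.1 g 30.0
```

```bash
python3 -m jog '0 0 1 0 0 0 25;0 0 1 0 0 0 25;0 0 0 0 0 0 25'; python3 -m jog '0 0 0.5 0 0 0 25;0 0 0 0 0 0 25'
```

```text
time_s: 11.32
position: [0.6505, 0.0834, 0.1378]
tcp_rot: [[-0.737, 0.676, -0.0], [0.676, 0.737, 0.0], [0.0, -0.0, -1.0]]
force: [-0.3, -0.0, -3.6]
opening: 0.4
grasp_force: 30.0
time_s: 11.58
position: [0.6505, 0.0834, 0.1374]
tcp_rot: [[-0.737, 0.676, -0.0], [0.676, 0.737, -0.0], [0.0, -0.0, -1.0]]
force: [0.4, -0.1, -3.7]
opening: 0.407
grasp_force: 30.0
```

```bash
for i in 1; do python3 -m jog '0 0 0.5 0 0 0 25;0 0 0 0 0 0 25' | grep -E 'force:|posi'; done; python3 -m jog '0 0 0.5 0 0 0 25;0 0 0 0 0 0 25'| grep -E 'force:|posi'; python3 -m jog '0 0 0.5 0 0 0 25;0 0 0 0 0 0 25'| grep -E 'force:|posi'
```

```text
position: [0.6507, 0.0834, 0.137]
force: [-0.4, 0.4, -3.7]
grasp_force: 30.0
position: [0.6508, 0.0834, 0.137]
force: [-0.2, 0.0, -0.6]
grasp_force: 30.0
position: [0.6509, 0.0834, 0.1369]
force: [-1.4, -0.1, 4.9]
grasp_force: 30.0
```

Contact made. Releasing and backing up.

```bash
python3 -m jog '0 0 -0.5 0 0 0 34;0 0 0 0 0 0 40;0 0 0 0 0 0 55;0 0 0 0 0 0 75;0 0 0 0 0 0 87;0 0 0 0 0 0 87;0 0 -15 0 0 0 87;0 0 -30 0 0 0 87;0 0 -35 0 0 0 87;0 0 -35 0 0 0 87;0 0 -25 0 0 0 87;0 0 0 0 0 0 87'; python3 - <<'E'
from h import *
for c in('scene','top'):
    save(c,c+'4');print(c,[(np.round(d['at'],4),round(d['conf'],2)) for d in place_of(c,'saucer')],[(np.round(d['at'],4),round(d['conf'],2)) for d in place_of(c,'soap_pump')])
plan(.354,.290,.30,70.5,12)
E
```

```text
time_s: 13.82
position: [0.6521, 0.0834, 0.2802]
tcp_rot: [[-0.737, 0.675, 0.007], [0.676, 0.737, -0.0], [-0.005, 0.005, -1.0]]
force: [0.1, 1.4, -0.7]
opening: 1.001
grasp_force: 0.0
scene [(array([0.6515, 0.0828, 0.0007]), 0.92)] [(array([0.6514, 0.0825, 0.0091]), 0.81)]
top [] [(array([ 0.4919, -0.4561,  0.0039]), 0.71)]
t 14.1 p [0.6498 0.0834 0.2749] ang 47.5 tilt [-0.003   0.0001] az total -0.402 shift [347.9  96.  -24.2] | per row of 12 [29.  8. -2.] F [-0.   0.6 -0.6] open 87.0 g 0.0
```

View pics/scene4.png

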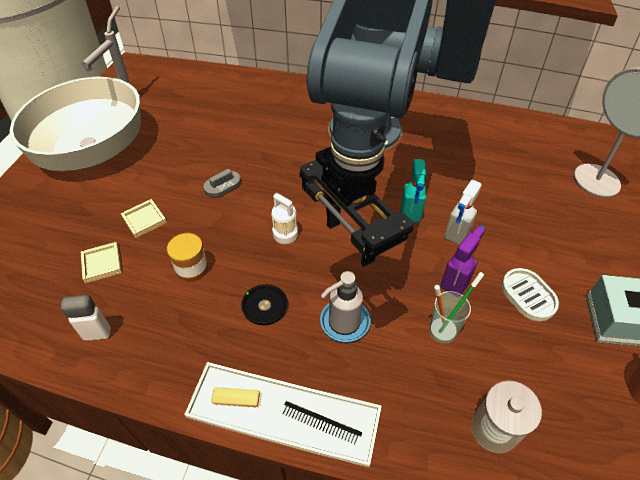

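The pump stands upright and centred in the saucer at (345,318). On to the spray bottle.

```bash
python3 -m jog '0 0 -8 0 0 -0.134 87;0 0 -8 0 0 -0.134 87;0 0 -8 0 0 -0.134 87;20 5 0 0 0 0 87;40 11 0 0 0 0 87;44 12 0 0 0 0 87;44 12 0 0 0 0 87;44 12 0 0 0 0 87;44 12 0 0 0 0 87;44 12 0 0 0 0 87;40 11 0 0 0 0 87;20 6 0 0 0 0 87'; python3 -m jog '8 3 0 0 0 0 87;0 0 0 0 0 0 87;0 0 0 0 0 0 87'; python3 - <<'E'
from h import *
for c in('scene','wrist'):
    save(c,c+'5');print(c,[(np.round(d['at'],4),round(d['conf'],2)) for d in place_of(c,'spray_bottle')])
plan(.354,.290,.30,70,3)
E
```

```text
time_s: 15.62
position: [0.3586, 0.285, 0.2998]
tcp_rot: [[-0.943, 0.332, -0.002], [0.332, 0.943, -0.001], [0.002, -0.001, -1.0]]
force: [-0.0, 0.0, 0.2]
opening: 0.999
grasp_force: 0.0
time_s: 16.0
position: [0.3554, 0.2896, 0.3003]
tcp_rot: [[-0.943, 0.334, 0.0], [0.334, 0.943, -0.0], [-0.0, -0.0, -1.0]]
force: [-0.8, 1.2, 0.9]
opening: 0.999
grasp_force: 0.0
scene [(array([ 0.3112,  0.1782, -0.    ]), 0.86), (array([0.3566, 0.2895, 0.0012]), 0.74), (array([ 0.4989,  0.2966, -0.0036]), 0.65)]
wrist [(array([ 0.3154,  0.1733, -0.0018]), 0.92), (array([ 0.3542,  0.2887, -0.0004]), 0.83), (array([ 0.4986,  0.2947, -0.0037]), 0.65)]
t 16.2 p [0.3551 0.2895 0.3004] ang 70.5 tilt [ 0.     -0.0001] az total 0.008 shift [1.2 0.1 0.4] | per row of 3 [0.4 0.  0.1] F [ 0.3 -0.6  0.2] open 87.2 g 0.0
```

View pics/wrist5.png

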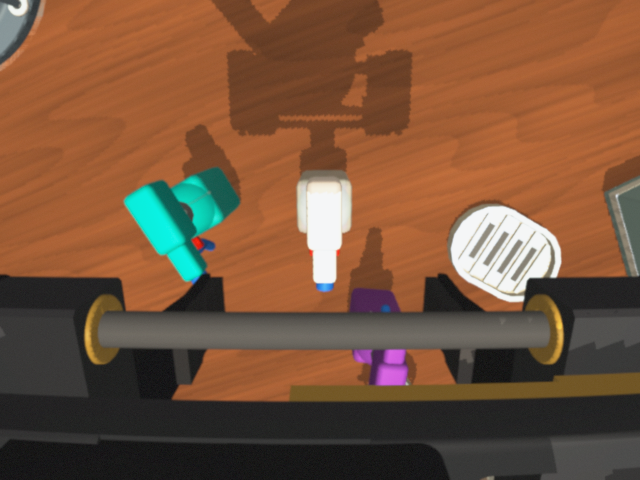

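The bottle's head and body line up with the tool axes: head columns 307–343, centre 324, midway between the fingers. Yaw is 160.5°. I'll descend with the jaws narrowed to 55 so they clear the turquoise bottle.

```bash
python3 -m jog '0 0 10 0 0 0 55;0 0 30 0 0 0 55;0 0 30 0 0 0 55;0 0 30 0 0 0 55;0 0 25 0 0 0 55;0 0 18 0 0 0 55;0 0 10 0 0 0 55;0 0 4 0 0 0 55;0 0 0 0 0 0 55;0 0 0 0 0 0 55'; python3 -m jog '0 0 0.5 0 0 0 45;0 0 0 0 0 0 36;0 0 0 0 0 0 30;0 0 0 0 0 0 27;0 0 0 0 0 0 24;0 0 0 0 0 0 18;0 0 0 0 0 0 18;0 0 0 0 0 0 18'; python3 - <<'E'
from h import *
plan(.494,-.455,.30,51,12)
E
```

```text
time_s: 17.45
position: [0.3549, 0.2901, 0.144]
tcp_rot: [[-0.943, 0.333, 0.001], [0.333, 0.943, 0.001], [-0.001, 0.001, -1.0]]
force: [0.1, 1.0, -0.5]
opening: 0.633
grasp_force: 0.0
time_s: 18.45
position: [0.3545, 0.2899, 0.143]
tcp_rot: [[-0.943, 0.333, 0.0], [0.333, 0.943, 0.0], [-0.0, 0.0, -1.0]]
force: [-0.3, 0.4, -0.6]
opening: 0.298
grasp_force: 30.0
t 18.4 p [0.3545 0.2899 0.143 ] ang 70.5 tilt [0.0001 0.0001] az total 0.341 shift [-577.2 -491.1 -157.1] | per row of 12 [-48.1 -40.9 -13.1] F [-0.3  0.4 -0.6] open 25.9 g 30.0
```

```bash
python3 -m jog '0 0 -3 0 0 0 18;0 0 -8 0 0 0 18;0 0 -20 0 0 0 18;0 0 -30 0 0 0 18;0 0 -30 0 0 0 18;0 0 -30 0 0 0 18;0 0 -30 0 0 0 18;0 0 -30 0 0 0 18;0 0 -15 0 0 0 18;0 0 -4 0 0 0 18;0 0 0 0 0 0 18'; python3 -m jog '-5 -9 0 0 0 0 18;-12 -21 0 0 0 0 18;-20 -34.5 0 0 0 0 18;-20 -34.5 0 0 0 0 18;-20 -34.5 0 0 0 0 18;-20 -34.5 0 0 0 0 18;-20 -34.5 0 0 0 0 18;-20 -34.5 0 0 0 0 18;-20 -34.5 0 0 0 0 18;-20 -34.5 0 0 0 0 18;-20 -34.5 0 0 0 0 18;-20 -34.5 0 0 0 0 18'; python3 - <<'E'
from h import *
plan(.494,-.455,.30,70.5,12)
E
```

```text
time_s: 19.82
position: [0.3541, 0.2897, 0.3428]
tcp_rot: [[-0.943, 0.333, -0.0], [0.333, 0.943, -0.0], [0.0, -0.0, -1.0]]
force: [-0.3, -0.2, -1.5]
opening: 0.298
grasp_force: 30.0
time_s: 21.32
position: [0.4334, -0.1376, 0.3421]
tcp_rot: [[-0.943, 0.334, -0.002], [0.334, 0.943, 0.001], [0.002, 0.0, -1.0]]
force: [0.4, 1.3, -0.8]
opening: 0.297
grasp_force: 30.0
t 21.3 p [ 0.4334 -0.1376  0.3421] ang 70.5 tilt [-0.0018  0.0009] az total -0.0 shift [-163.2 -279.    41.7] | per row of 12 [-13.6 -23.2   3.5] F [ 0.4  1.3 -0.8] open 25.8 g 30.0
```

```bash
python3 -m jog '-26 -28 0 0 0 0 18;-30 -32 0 0 0 0 18;-30 -32 0 0 0 0 18;-30 -32 0 0 0 0 18;-30 -32 0 0 0 0 18;-30 -32 0 0 0 0 18;-30 -32 0 0 0 0 18;-30 -32 0 0 0 0 18;-20 -20 0 0 0 0.1 18;-6 -7 0 0 0 0.12 18;0 0 0 0 0 0.12 18;0 0 0 0 0 0 18'; cat > t2.py <<'E'
from tr import *
im=save('wrist','wrist6');rects('wrist',im,'square_stand',.016,(.494,-.455));print([(np.round(d['at'],4),round(d['conf'],2)) for d in place_of('wrist','square_stand')])
im=capture('scene');rects('scene',im,'square_stand',.016,(.494,-.455))
plan(.494,-.455,.30,51,12)
E
python3 t2.py
```

```text
time_s: 22.82
position: [0.5863, -0.4871, 0.341]
tcp_rot: [[-0.778, 0.628, -0.002], [0.628, 0.778, 0.002], [0.003, 0.0, -1.0]]
force: [0.7, -0.7, -1.7]
opening: 0.295
grasp_force: 30.0
square_stand rect [ 494.  -454.9] [83.7 83.6] 51.3 pca 99.1 0.74
[(array([ 0.4927, -0.4535,  0.0021]), 0.69), (array([ 0.6439, -0.4877, -0.0033]), 0.68)]
square_stand rect [ 498.1 -449.9] [103.7  86.6] 50.5 pca -136.4 0.68
t 23.1 p [ 0.5871 -0.4866  0.3428] ang 51.1 tilt [-0.0003  0.0002] az total 0.002 shift [ 92.2 -34.   42.9] | per row of 12 [ 7.7 -2.8  3.6] F [ 0.1 -0.6 -1. ] open 25.9 g 30.0
```

View pics/wrist6.png

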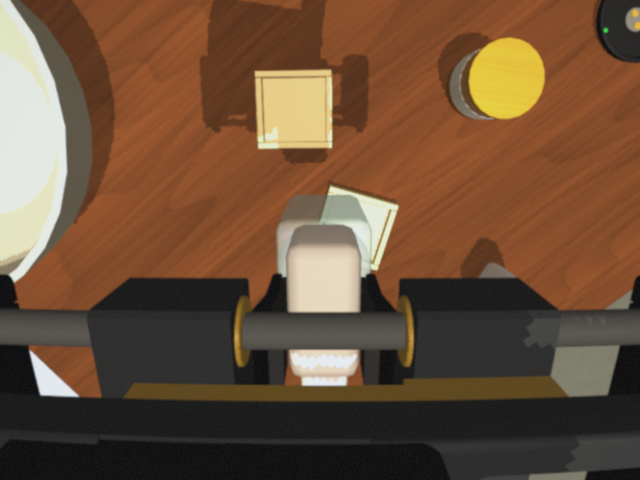

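The wrist view shows the near stand square with the picture at (294,110), yaw 51.3°, and the bottle straight in the jaws.

```bash
python3 -m jog '8 -3 0 0 0 0 18;17 -6 0 0 0 0 18;22 -8 0 0 0 0 18;22 -8 0 0 0 0 18;15 -6 0 0 0 0 18;8 -3 0 0 0 0 18;0 0 15 0 0 0 18;0 0 30 0 0 0 18;0 0 30 0 0 0 18;0 0 30 0 0 0 18;0 0 20 0 0 0 18;0 0 10 0 0 0 18'; python3 -m jog '0 0 10 0 0 0 18;0 0 10 0 0 0 18;0 0 5 0 0 0 18;0 0 3 0 0 0 18;0 0 2 0 0 0 18;0 0 0 0 0 0 18;0 0 0 0 0 0 18'; python3 - <<'E'
from h import *
plan(.4942,-.4547,.149,51.3,1)
im=save('scene','scene7');print([(np.round(d['at'],4),round(d['conf'],2)) for d in place_of('scene','spray_bottle')])
u,v=proj(im,(.494,-.455,.08))[0].astype(int);cv2.imwrite('pics/c7.png',cv2.resize(im['color'][v-80:v+80,max(u-100,0):u+100,::-1],None,fx=3,fy=3))
E
```

```text
time_s: 24.58
position: [0.4941, -0.4545, 0.2052]
tcp_rot: [[-0.778, 0.628, -0.002], [0.628, 0.778, 0.003], [0.003, 0.001, -1.0]]
force: [-0.2, -0.7, -0.9]
opening: 0.292
grasp_force: 30.0
time_s: 25.45
position: [0.4944, -0.4554, 0.1783]
tcp_rot: [[-0.778, 0.629, 0.0], [0.629, 0.778, -0.0], [-0.001, -0.0, -1.0]]
force: [-0.0, -0.8, -1.3]
opening: 0.296
grasp_force: 30.0
t 25.4 p [ 0.4944 -0.4554  0.1783] ang 51.1 tilt [ 0.0003 -0.0005] az total -0.004 shift [ 0.6  0.4 29.3] | per row of 1 [ 0.6  0.4 29.3] F [-0.  -0.8 -1.3] open 25.7 g 30.0
[(array([ 0.4945, -0.4579,  0.0385]), 0.92), (array([ 0.5009,  0.2975, -0.0037]), 0.89), (array([ 0.3113,  0.1765, -0.0009]), 0.66), (array([ 0.3353, -0.313 ,  0.0004]), 0.2)]
```

View pics/c7.png

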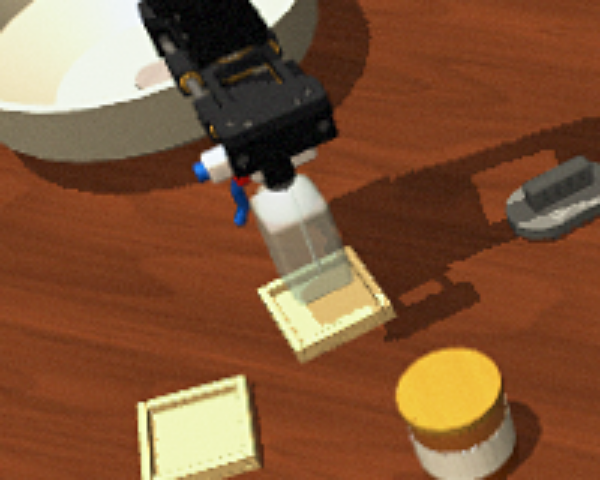

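The bottle hangs upright over the near stand, about 35 mm up and squared to it. Lowering.

```bash
python3 -m jog '0.5 0.5 8 0 0 0 18;0 0 8 0 0 0 18;0 0 5 0 0 0 18;0 0 3 0 0 0 18;0 0 1.5 0 0 0 18;0 0 1 0 0 0 18;0 0 0 0 0 0 18;0 0 0 0 0 0 18'| grep -E 'force:|posi'; python3 -m jog '0 0 0.7 0 0 0 18;0 0 0 0 0 0 18'| grep -E 'force:|posi';python3 -m jog '0 0 0.7 0 0 0 18;0 0 0 0 0 0 18'| grep -E 'force:|posi';python3 -m jog '0 0 0.7 0 0 0 18;0 0 0 0 0 0 18'| grep -E 'force:|posi'
```

```text
position: [0.4943, -0.4547, 0.1517]
force: [-0.3, -0.2, -1.5]
grasp_force: 30.0
position: [0.4942, -0.4546, 0.1508]
force: [0.5, 0.1, -1.2]
grasp_force: 30.0
position: [0.4942, -0.4545, 0.15]
force: [0.1, 0.4, -1.4]
grasp_force: 30.0
position: [0.4942, -0.4545, 0.1493]
force: [0.1, 0.1, -1.8]
grasp_force: 30.0
```

```bash
python3 -m jog '0 0 0.5 0 0 0 18;0 0 0 0 0 0 18'| grep -E 'force:|posi';python3 -m jog '0 0 0.5 0 0 0 18;0 0 0 0 0 0 18'| grep -E 'force:|posi'
```

```text
position: [0.4943, -0.4546, 0.149]
force: [-0.0, -0.2, -0.5]
grasp_force: 30.0
position: [0.4944, -0.4547, 0.149]
force: [-0.3, 1.4, 3.9]
grasp_force: 30.0
```

```bash
python3 -m jog '0 0 -0.5 0 0 0 26;0 0 0 0 0 0 32;0 0 0 0 0 0 40;0 0 0 0 0 0 55;0 0 0 0 0 0 55;0 0 -15 0 0 0 55;0 0 -30 0 0 0 55;0 0 -35 0 0 0 55;0 0 -35 0 0 0 55;0 0 -25 0 0 0 55;0 0 -5 0 0 0 55;0 0 0 0 0 0 55'; python3 - <<'E'
from tr import *
im=save('wrist','wrist8');rects('wrist',im,'scrubber',.02,(.335,-.311));print([(np.round(d['at'],4),round(d['conf'],2)) for d in place_of('wrist','scrubber')])
im=save('scene','scene8');print([(np.round(d['at'],4),round(d['conf'],2)) for d in place_of('scene','spray_bottle')],[(np.round(d['at'],4),round(d['conf'],2)) for d in place_of('scene','scrubber')])
plan(.335,-.311,.15,55,12)
E
```

```text
time_s: 29.3
position: [0.4941, -0.4544, 0.294]
tcp_rot: [[-0.778, 0.629, 0.0], [0.629, 0.778, -0.0], [-0.0, -0.0, -1.0]]
force: [0.2, -0.2, -0.8]
opening: 0.632
grasp_force: 0.0
scrubber rect [ 366.7 -333.7] [59.  27.6] 51.2 pca 51.0 0.59
[(array([ 0.6042, -0.2782, -0.0023]), 0.62)]
[(array([ 0.4933, -0.4544,  0.0066]), 0.77), (array([ 0.5003,  0.2961, -0.007 ]), 0.74), (array([ 0.3129,  0.1775, -0.002 ]), 0.71)] [(array([0.6202, 0.2854, 0.0012]), 0.57), (array([ 0.3346, -0.3121,  0.0024]), 0.55)]
t 29.6 p [ 0.494  -0.4543  0.2927] ang 51.0 tilt [-0.0013  0.0017] az total -0.069 shift [212.1  26.1 143.1] | per row of 12 [17.7  2.2 11.9] F [-1.  -0.5  0.2] open 54.9 g 0.0
```

View pics/wrist8.png

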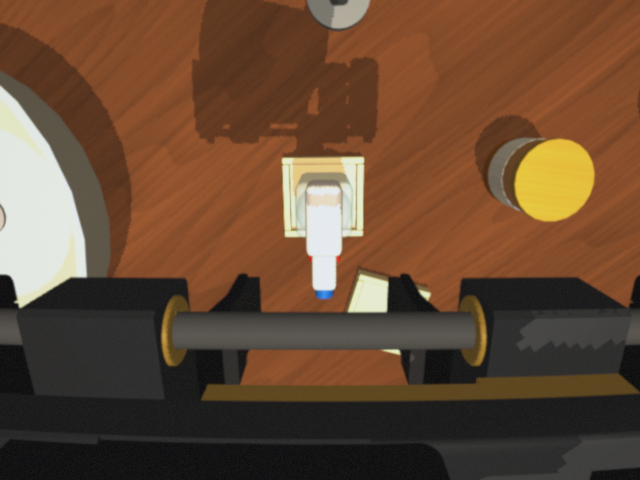

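The bottle stands square and centred in the stand at (323,197). The scrubber just shows at the top edge, so I'll move toward it and look again.

```bash
python3 -m jog '0 0 0 0 0 -0.07 87;25 3 0 0 0 0 87;35 4 0 0 0 0 87;35 4 0 0 0 0 87;25 3 0 0 0 0 87;0 0 0 0 0 0 87;0 0 0 0 0 0 87'; python3 - <<'E'
from tr import *
im=save('wrist','wrist9');rects('wrist',im,'scrubber',.018,(.335,-.311));print([(np.round(d['at'],4),round(d['conf'],2)) for d in place_of('wrist','scrubber')])
plan(.335,-.311,.15,55,12)
E
```

```text
time_s: 30.48
position: [0.4046, -0.3753, 0.294]
tcp_rot: [[-0.82, 0.573, 0.001], [0.573, 0.82, -0.001], [-0.001, -0.0, -1.0]]
force: [0.2, -0.3, -0.0]
opening: 1.001
grasp_force: 0.0
scrubber rect [ 336.  -309.2] [59.4 98. ] 55.1 pca 145.2 0.69
[(array([ 0.3388, -0.3092,  0.0018]), 0.84)]
t 30.6 p [ 0.4046 -0.3752  0.2937] ang 55.1 tilt [ 0.0004 -0.0005] az total 0.001 shift [ 93.9  12.7 143.7] | per row of 12 [ 7.8  1.1 12. ] F [0.7 0.  0.9] open 87.2 g 0.0
```

View pics/wrist9.png

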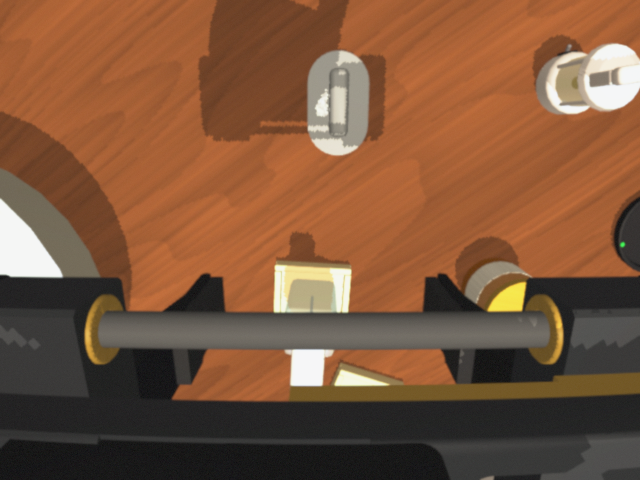

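The scrubber is aligned with the tool at (338,103): yaw 145°, centre (0.336,-0.310).

```bash
python3 -m jog '12 2 0 0 0 0 60;25 4 10 0 0 0 60;30 4 20 0 0 0 60;20 3 30 0 0 0 60;7 1 30 0 0 0 60;0 0 30 0 0 0 60;0 0 30 0 0 0 60;0 0 30 0 0 0 60;0 0 20 0 0 0 60;0 0 10 0 0 0 60;0 0 0 0 0 0 60;0 0 0 0 0 0 60'; python3 - <<'E'
from h import *
plan(.336,-.310,.0435,55.1,1)
save('wrist','wrist10')
E
```

```text
time_s: 32.12
position: [0.3351, -0.3094, 0.0845]
tcp_rot: [[-0.82, 0.573, 0.001], [0.573, 0.82, -0.001], [-0.001, -0.001, -1.0]]
force: [1.0, -0.7, -0.7]
opening: 0.686
grasp_force: 0.0
t 32.1 p [ 0.3351 -0.3094  0.0845] ang 55.1 tilt [ 0.0007 -0.0011] az total -0.001 shift [-1.   0.1 41. ] | per row of 1 [-1.   0.1 41. ] F [ 1.  -0.7 -0.7] open 59.7 g 0.0
```

View pics/wrist10.png

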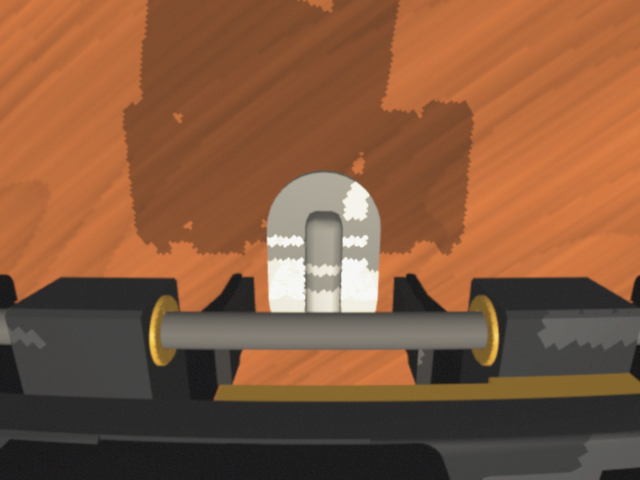

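The ridge sits at column 323, midway between the fingers, so I'll descend and grip.

```bash
python3 -m jog '-0.5 0 15 0 0 0 40;-0.5 0 14 0 0 0 35;0 0 7 0 0 0 35;0 0 3 0 0 0 35;0 0 1.5 0 0 0 35;0 0 0 0 0 0 30;0 0 0 0 0 0 22;0 0 0 0 0 0 19;0 0 0 0 0 0 16;0 0 0 0 0 0 10;0 0 0 0 0 0 10;0 0 0 0 0 0 10'; python3 -m jog '0 0 -3 0 0 0 10;0 0 -8 0 0 0 10;0 0 -20 0 0 0 10;0 0 -30 0 0 0 10;0 0 -30 0 0 0 10;0 0 -30 0 0 0 10;0 0 -30 0 0 0 10;0 0 -30 0 0 0 10;0 0 -30 0 0 0 10;0 0 -15 0 0 0 10;0 0 0 0 0 0 10';python3 - <<'E'
from h import *
plan(.486,.459,.3,135,12)
E
```

```text
time_s: 33.67
position: [0.3358, -0.3098, 0.0435]
tcp_rot: [[-0.82, 0.573, 0.0], [0.573, 0.82, -0.001], [-0.001, -0.0, -1.0]]
force: [-1.1, -0.5, 3.3]
opening: 0.203
grasp_force: 30.0
time_s: 35.05
position: [0.3358, -0.3097, 0.2706]
tcp_rot: [[-0.82, 0.573, 0.002], [0.573, 0.82, -0.002], [-0.003, -0.001, -1.0]]
force: [0.0, -0.2, -2.1]
opening: 0.208
grasp_force: 30.0
t 35.0 p [ 0.3358 -0.3097  0.2706] ang 55.1 tilt [ 0.0015 -0.0023] az total -1.395 shift [-649.7  437.3  -31. ] | per row of 12 [-54.1  36.4  -2.6] F [ 0.  -0.2 -2.1] open 18.1 g 30.0
```

Scrubber held with an 18 mm opening. Carrying it to beside the dish, clear of everything, to measure the dish.

```bash
python3 -m jog '4 13 0 0 0 0 10;9 30 0 0 0 0 10;11.5 38 0 0 0 0 10;11.5 38 0 0 0 0 10;11.5 38 0 0 0 0 10;11.5 38 0 0 0 0 10;11.5 38 0 0 0 0 10;11.5 38 0 0 0 0 10;11.5 38 0 0 0 0 10;11.5 38 0 0 0 0 10;11.5 38 0 0 0 0 10;11.5 38 0 0 0 0 10' | grep -E 'posi|open';python3 -m jog '11.5 38 0 0 0 0 10;11.5 38 0 0 0 0 10;11.5 38 0 0 0 0 10;11.5 38 0 0 0 0 10;11.5 38 0 0 0 0 10;11.5 38 0 0 0 0 10;9 30 0 0 0 0 10;6 20 0 0 0 0 10;3 10 0 0 0 0 10;0 0 0 0 0 0 10;0 0 0 0 0 0 10' | grep -E 'posi|open'; python3 - <<'E'
from tr import *
im=save('wrist','wrist11');rects('wrist',im,'drain_dish',.016,(.486,.459));print([(np.round(d['at'],4),round(d['conf'],2)) for d in place_of('wrist','drain_dish')])
print([(np.round(d['at'],4),round(d['conf'],2)) for d in place_of('wrist','scrubber')])
im=capture('scene');rects('scene',im,'drain_dish',.016,(.486,.459))
plan(.486,.459,.15,135,12)
E
```

```text
position: [0.4717, 0.1125, 0.268]
opening: 0.208
position: [0.566, 0.3955, 0.2689]
opening: 0.203
drain_dish rect [485.8 461.3] [131.7  92.4] 41.2 pca -137.1 0.57
[(array([0.4858, 0.4596, 0.002 ]), 0.55), (array([0.5701, 0.3984, 0.2265]), 0.45)]
[(array([0.5675, 0.3953, 0.2258]), 0.88)]
drain_dish rect [489.4 459. ] [133.7 104.7] 41.9 pca -147.3 0.97
t 38.2 p [0.5667 0.3959 0.2696] ang 55.0 tilt [0.0002 0.0001] az total -1.396 shift [ 12.4 101.7 119.6] | per row of 12 [ 1.   8.5 10. ] F [-0.1  0.  -1.2] open 17.4 g 30.0
```

View pics/wrist11.png

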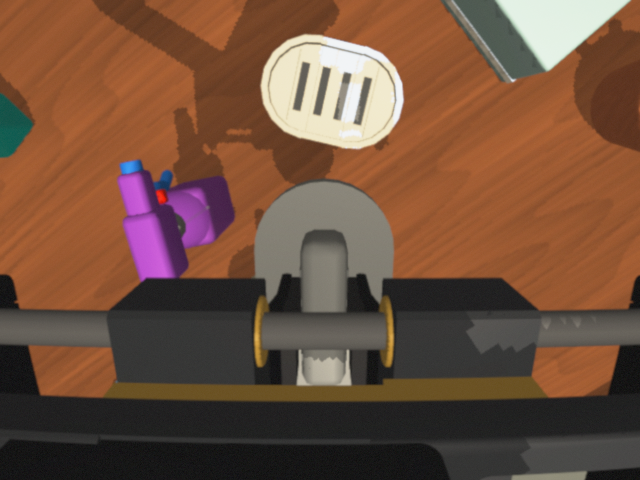

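The dish matches its true size (132×92): centre (0.486,0.460), yaw about 42°, with its slots running from (301,86) to (363,100). The tissue box corner is at (512,82), so I'll check clearance for the gripper body.

```bash
python3 - <<'E'
from h import *
im=capture('wrist')
a=ray(im,301,86,.009);b=ray(im,363,100,.009);print(a,b,np.degrees(np.arctan2(b[1]-a[1],b[0]-a[0])))
print('box bottom',ray(im,512,81,0),ray(im,447,0,0))
for h in(.05,.06,.07,.08,.09,.1,.12): print(h,ray(im,548,70,h)[:2],ray(im,480,0,h)[:2])
plan(.486,.460,.20,132.2,12)
E
```

```text
[0.46501193 0.44190934 0.009     ] [0.50897143 0.48265248 0.009     ] 42.825393338325696
box bottom [0.57604721 0.6140228  0.        ] [0.47831053 0.59881344 0.        ]
0.05 [0.5773971  0.62354919] [0.49706366 0.60206454]
0.06 [0.57546821 0.61836508] [0.49737245 0.59747888]
0.07 [0.57353932 0.61318096] [0.49768123 0.59289321]
0.08 [0.57161044 0.60799684] [0.49799001 0.58830754]
0.09 [0.56968155 0.60281272] [0.4982988  0.58372188]
0.1 [0.56775266 0.59762861] [0.49860758 0.57913621]
0.12 [0.56389488 0.58726037] [0.49922515 0.56996488]
t 38.3 p [0.5667 0.396  0.2696] ang 55.0 tilt [0.0002 0.0001] az total -1.347 shift [ 16.8 101.6  69.6] | per row of 12 [1.4 8.5 5.8] F [-0.6  0.5 -0.9] open 17.7 g 30.0
```

Clear: the box edge is at y≈0.59 and the body reaches only 0.555. Turning and moving over the dish.

```bash
python3 -m jog '0 0 0 0 0 -0.09 10;0 0 0 0 0 -0.14 10;0 0 0 0 0 -0.14 10;0 0 0 0 0 -0.14 10;0 0 0 0 0 -0.14 10;0 0 0 0 0 -0.14 10;0 0 0 0 0 -0.14 10;0 0 0 0 0 -0.14 10;0 0 0 0 0 -0.14 10;0 0 0 0 0 -0.142 10;0 0 0 0 0 0 10' | grep -E 'posi|open'; python3 -m jog '2 10 0 0 0 0 10;4 20 0 0 0 0 10;4 24 0 0 0 0 10;4 24 10 0 0 0 10;3 16 20 0 0 0 10;0 8 30 0 0 0 10;0 0 30 0 0 0 10;0 0 30 0 0 0 10;0 0 20 0 0 0 10;0 0 10 0 0 0 10;0 0 0 0 0 0 10;0 0 0 0 0 0 10' | grep -E 'posi|open';  python3 - <<'E'
from h import *
plan(.486,.460,.0525,132.5,1)
for c in ('scene','top'):
    im=capture(c);print([(np.round(d['at'],4),round(d['conf'],2)) for d in place_of(c,'scrubber')],[(np.round(d['at'],4),round(d['conf'],2)) for d in place_of(c,'drain_dish')])
im=save('scene','scene12')
u,v=proj(im,(.486,.46,.04))[0].astype(int);cv2.imwrite('pics/c12.png',cv2.resize(im['color'][v-80:v+80,u-100:u+100,::-1],None,fx=3,fy=3))
E
```

```text
position: [0.5666, 0.3963, 0.2694]
opening: 0.204
position: [0.4855, 0.4607, 0.1204]
opening: 0.202
t 41.1 p [0.4855 0.4607 0.1204] ang 132.5 tilt [0.0017 0.0011] az total 0.001 shift [ 0.2 -0.9 67.9] | per row of 1 [ 0.2 -0.9 67.9] F [ 0.4  0.4 -0.9] open 17.6 g 30.0
[(array([ 0.6554, -0.0908,  0.0017]), 0.71), (array([0.4841, 0.4596, 0.0741]), 0.7)] [(array([4.876e-01, 4.606e-01, 3.000e-04]), 0.83), (array([ 0.6022, -0.2776, -0.0022]), 0.56), (array([0.6219, 0.287 , 0.0017]), 0.22)]
[(array([0.4859, 0.4587, 0.0742]), 0.77)] [(array([0.4846, 0.4593, 0.0007]), 0.86)]
```

View pics/c12.png

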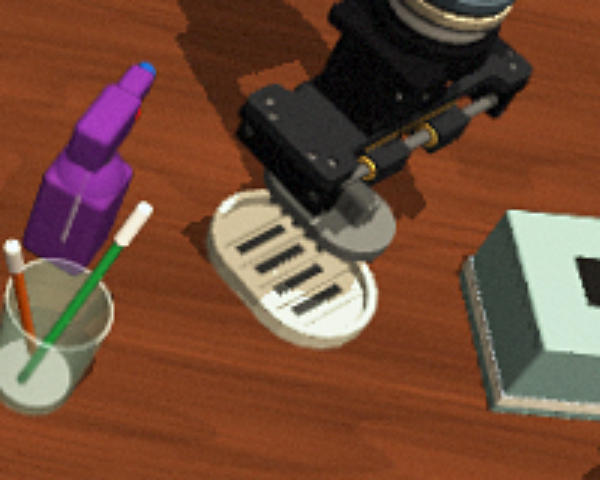

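The scrubber hangs level over the dish and parallel to it, at about (330,220) in the crop, and everything around is clear. Lowering.

```bash
python3 -m jog '0 -0.5 15 0 0 0 10;0 0 20 0 0 0 10;0 0 14 0 0 0 10;0 0 7 0 0 0 10;0 0 4 0 0 0 10;0 0 2 0 0 0 10;0 0 1.5 0 0 0 10;0 0 1 0 0 0 10;0 0 1 0 0 0 10;0 0 0 0 0 0 10;0 0 0 0 0 0 10'| grep -E 'force:|posi'; python3 -m jog '0 0 0.6 0 0 0 10;0 0 0 0 0 0 10'| grep -E 'force:|posi';python3 -m jog '0 0 0.6 0 0 0 10;0 0 0 0 0 0 10'| grep -E 'force:|posi';python3 -m jog '0 0 0.5 0 0 0 10;0 0 0 0 0 0 10'| grep -E 'force:|posi'
```

```text
position: [0.4855, 0.4597, 0.0539]
force: [-0.2, 0.0, -1.8]
grasp_force: 30.0
position: [0.4854, 0.4597, 0.0532]
force: [1.1, -0.6, -1.7]
grasp_force: 30.0
position: [0.4855, 0.4596, 0.0526]
force: [-0.7, 0.9, -2.1]
grasp_force: 30.0
position: [0.4855, 0.4597, 0.0526]
force: [-0.3, -0.2, 2.8]
grasp_force: 30.0
```

```bash
python3 -m jog '0 0 -0.3 0 0 0 18;0 0 0 0 0 0 24;0 0 0 0 0 0 34;0 0 0 0 0 0 45;0 0 0 0 0 0 45;0 0 -10 0 0 0 45;0 0 -25 0 0 0 45;0 0 -35 0 0 0 45;0 0 -35 0 0 0 45;0 0 -35 0 0 0 87;0 0 -35 0 0 0 87;0 0 -30 0 0 0 87'| grep -E 'force:|posi'; python3 -m jog '0 0 0 0 0 0 87;0 0 0 0 0 0 87'| grep -E 'force:|posi'; python3 - <<'E'
from tr import *
im=save('scene','scene13')
print([(np.round(d['at'],4),round(d['conf'],2)) for d in place_of('scene','scrubber')])
im=capture('wrist');print([(np.round(d['at'],4),round(d['conf'],2)) for d in place_of('wrist','scrubber')]);rects('wrist',im,'scrubber',.03,(.486,.46))
for n in ('lantern','charging_dock'):
  for c in('scene','top'):
    capture(c);print(n,[(np.round(d['at'],4),round(d['conf'],2)) for d in place_of(c,n)])
plan(.45,-.1,.27,69,12)
plan(.53,-.126,.27,159,12)
E
```

```text
position: [0.4856, 0.4598, 0.2599]
force: [-0.2, -0.4, 0.1]
grasp_force: 0.0
position: [0.4848, 0.4593, 0.2568]
force: [0.2, 0.2, -1.2]
grasp_force: 0.0
[(array([0.4854, 0.4598, 0.0093]), 0.97)]
[]
lantern [(array([ 0.4487, -0.1016,  0.0014]), 0.7)]
lantern [(array([ 0.4494, -0.1046,  0.0006]), 0.83)]
charging_dock [(array([ 0.6576, -0.0898,  0.0016]), 0.87)]
charging_dock [(array([ 0.653 , -0.0839,  0.0012]), 0.97)]
t 46.0 p [0.4855 0.4597 0.2575] ang 132.5 tilt [0. 0.] az total 1.109 shift [-167.5 -535.3  -12.5] | per row of 12 [-14.  -44.6  -1. ] F [ 0.6  0.  -0.2] open 86.7 g 0.0
t 46.0 p [0.4855 0.4597 0.2575] ang 132.5 tilt [0. 0.] az total -0.462 shift [ 530.9 -251.5  -12.5] | per row of 12 [ 44.2 -21.   -1. ] F [ 0.6  0.  -0.2] open 86.7 g 0.0
```

View pics/scene13.png

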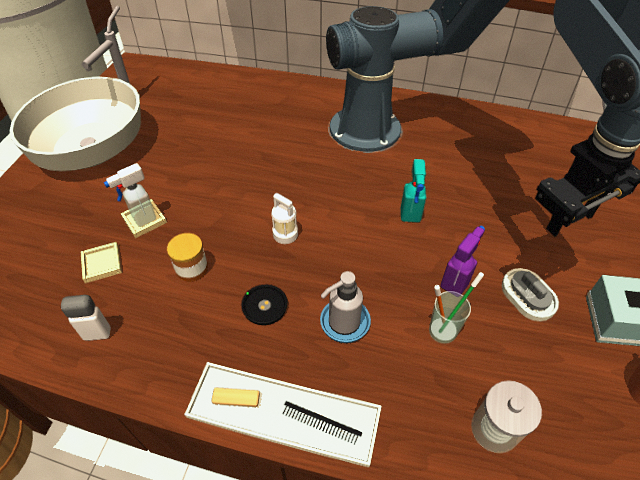

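The scrubber lies in the dish at (530,290), and the pump and bottle are still in place. Now the lantern: turn to closing axis -21° to keep the last joint within range, then move to its side and look.

```bash
python3 -m jog '0 0 0 0 0 0.1 87;0 0 0 0 0 0.17 87;0 0 0 0 0 0.17 87;0 0 0 0 0 0.17 87;0 0 0 0 0 0.17 87;0 0 0 0 0 0.17 87;0 0 0 0 0 0.17 87;0 0 0 0 0 0.17 87;0 0 0 0 0 0.17 87;0 0 0 0 0 0.17 87;0 0 0 0 0 0.17 87;0 0 0 0 0 0.17 87'| grep posi; python3 -m jog '0 0 0 0 0 0.17 87;0 0 0 0 0 0.17 87;0 0 0 0 0 0.17 87;0 0 0 0 0 0.12 87;0 0 0 0 0 0.08 87;0 0 0 0 0 0 87' | grep -A1 posi; python3 -c "
from h import *
plan(.414,-.195,.27,-21,17)"
```

```text
position: [0.4855, 0.4597, 0.2576]
position: [0.4855, 0.4597, 0.2576]
tcp_rot: [[0.358, 0.934, 0.0], [0.934, -0.358, 0.0], [0.0, 0.0, -1.0]]
t 48.3 p [0.4855 0.4597 0.2576] ang -21.0 tilt [0.0001 0.    ] az total 0.001 shift [-636.8  167.9  -12.5] | per row of 17 [-37.5   9.9  -0.7] F [-0.4 -0.7 -0.4] open 87.3 g 0.0
```

```bash
python3 -m jog '-12 3 -4 0 0 0 87;-28 7 -4 0 0 0 87;-38 10 -4 0 0 0 87;-38 10 0 0 0 0 87;-38 10 0 0 0 0 87;-38 10 0 0 0 0 87;-38 10 0 0 0 0 87;-38 10 0 0 0 0 87;-38 10 0 0 0 0 87;-38 10 0 0 0 0 87;-38 10 0 0 0 0 87;-38 10 0 0 0 0 87'| grep posi; python3 -m jog '-38 10 0 0 0 0 87;-38 10 0 0 0 0 87;-38 10 0 0 0 0 87;-38 10 0 0 0 0 87;-38 10 0 0 0 0 87;-20 6 0 0 0 0 87;-8 2 0 0 0 0 87;0 0 0 0 0 0 87;0 0 0 0 0 0 87'| grep posi; python3 - <<'E'
from tr import *
im=save('wrist','wrist14')
for n in('lantern','charging_dock'): print(n,[(np.round(d['at'],4),round(d['conf'],2)) for d in place_of('wrist',n)])
plan(.449,-.1025,.27,-21,1)
E
```

```text
position: [0.4368, 0.0266, 0.27]
position: [0.4131, -0.1952, 0.2695]
lantern [(array([ 0.4492, -0.1057,  0.003 ]), 0.71)]
charging_dock [(array([ 0.654 , -0.0852,  0.0015]), 0.61)]
t 51.0 p [ 0.4134 -0.1953  0.2695] ang -21.0 tilt [-0.0001  0.0002] az total 0.001 shift [99.4  0.  -0.5] | per row of 1 [99.4  0.  -0.5] F [-0.4  0.9 -0. ] open 87.4 g 0.0
```

View pics/wrist14.png

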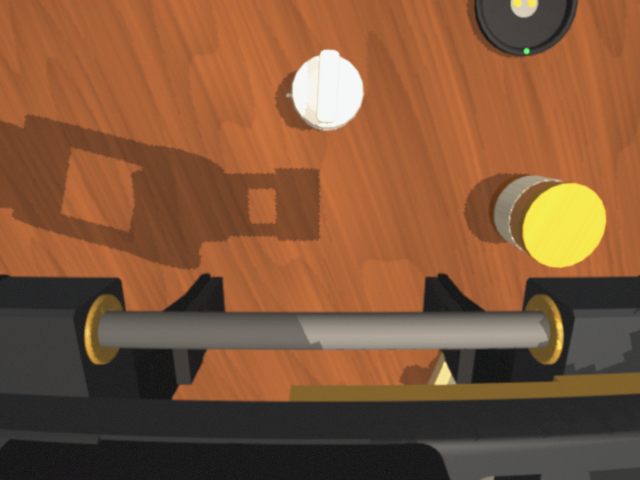

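The lantern's bar runs from (329,51) to (325,122), about 3° off the tool's x axis. The dock is at (525,10).

```bash
python3 - <<'E'
from h import *
im=capture('wrist')
a=ray(im,329,52,.121);b=ray(im,325,122,.121);print(a,b,(a+b)/2,np.hypot(*(a-b)[:2]),np.degrees(np.arctan2(*(a-b)[1::-1])))
a=ray(im,320,53,.121);b=ray(im,316,120,.121);print(np.degrees(np.arctan2(*(a-b)[1::-1])))
a=ray(im,339,53,.121);b=ray(im,335,120,.121);print(np.degrees(np.arctan2(*(a-b)[1::-1])))
plan(.449,-.1025,.20,-24.5,1)
E
```

```text
[ 0.45992803 -0.08335176  0.121     ] [ 0.44118506 -0.1249171   0.121     ] [ 0.45055655 -0.10413443  0.121     ] 0.04559579723910225 65.72806250951668
65.3106610589584
65.86849880949202
t 51.1 p [ 0.4134 -0.1954  0.2695] ang -21.0 tilt [-0.      0.0001] az total 0.062 shift [99.3 -6.1 69.5] | per row of 1 [99.3 -6.1 69.5] F [ 0.  -0.6  0.1] open 87.0 g 0.0
```

```bash
python3 -m jog '15 -1 0 0 0 0.058 60;25 -1 0 0 0 0 60;30 -1 0 0 0 0 60;20 -1 15 0 0 0 60;9 0 25 0 0 0 60;0 0 30 0 0 0 60;0 0 25 0 0 0 60;0 0 10 0 0 0 60;0 0 0 0 0 0 60;0 0 0 0 0 0 60'| grep posi; python3 - <<'E'
from h import *
im=save('wrist','wrist15');save('scene','scene15')
print([(np.round(d['at'],4),round(d['conf'],2)) for d in place_of('wrist','lantern')])
plan(.4502,-.1035,.117,-24.3,1)
E
```

```text
position: [0.4504, -0.1043, 0.1652]
[(array([ 0.4506, -0.1069, -0.0038]), 0.64)]
t 52.5 p [ 0.4502 -0.1043  0.1653] ang -24.4 tilt [ 0.0017 -0.0009] az total -0.001 shift [ 0.7 -0.4 48.3] | per row of 1 [ 0.7 -0.4 48.3] F [-0.1 -0.1  0.1] open 59.6 g 0.0
```

View pics/wrist15.png

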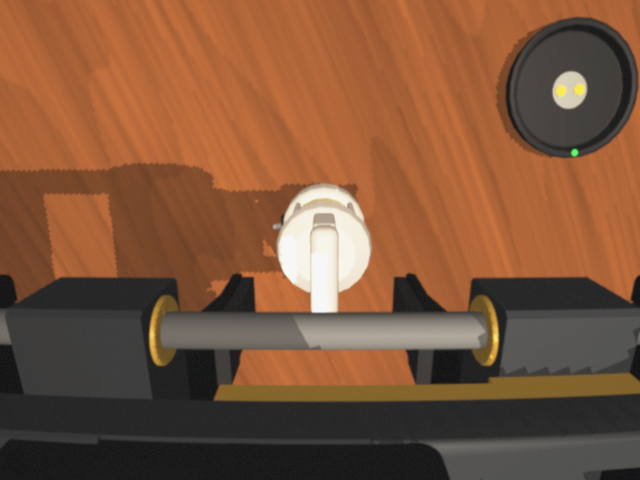

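The bar is at column 324, centred and parallel between the fingers, and the dock's centre disc is at (570,90). I also see I've now viewed 17 pictures, over the limit of 14. I'll view no more and work from numbers only.

```bash
python3 - <<'E'
from h import *
im=capture('wrist')
print(ray(im,570,90,.006),[(np.round(d['at'],4),round(d['conf'],2)) for d in place_of('wrist','charging_dock')])
for d in trace('wrist','charging_dock'):
    v,u=np.nonzero(d['pixels']);P=np.array([ray(im,a,b,.014)[:2] for a,b in zip(u[::3],v[::3])]);print(np.round(cv2.minEnclosingCircle((P*1000).astype(np.float32)),1) if 0 else cv2.minEnclosingCircle((P*1000).astype(np.float32)),d['conf'])
E
python3 -m jog '0.5 -0.3 10 0 0 0 50;0 0 15 0 0 0 40;0 0 12 0 0 0 40;0 0 7 0 0 0 40;0 0 3 0 0 0 40;0 0 0 0 0 0 30;0 0 0 0 0 0 20;0 0 0 0 0 0 16;0 0 0 0 0 0 12;0 0 0 0 0 0 6;0 0 0 0 0 0 6;0 0 0 0 0 0 6'; python3 -m jog '0 0 -3 0 0 0 6;0 0 -7 0 0 0 6;0 0 -15 0 0 0 6;0 0 -15 0 0 0 6;0 0 -8 0 0 0 6;0 0 -2 0 0 0 6;0 0 0 0 0 0 6;0 0 0 0 0 0 6'; python3 - <<'E'
from h import *
plan(.654,-.087,.167,-24.4,9)
for c in('scene','wrist'): capture(c);print([(np.round(d['at'],4),round(d['conf'],2)) for d in place_of(c,'lantern')])
E
```

```text
[ 0.65421276 -0.08627862  0.006     ] [(array([ 0.6557, -0.0841,  0.0042]), 0.86)]
time_s: 54.15
position: [0.4502, -0.1037, 0.1177]
tcp_rot: [[0.412, 0.911, 0.001], [0.911, -0.412, -0.001], [-0.0, 0.001, -1.0]]
force: [0.6, -0.7, 2.4]
opening: 0.154
grasp_force: 30.0
time_s: 55.15
position: [0.4493, -0.1032, 0.167]
tcp_rot: [[0.412, 0.911, -0.001], [0.911, -0.412, 0.001], [0.0, -0.001, -1.0]]
force: [0.9, -0.4, -2.2]
opening: 0.158
grasp_force: 30.0
t 55.1 p [ 0.4493 -0.1032  0.167 ] ang -24.4 tilt [-0.0011  0.0006] az total 0.001 shift [ 99.4 179.7  -0.2] | per row of 9 [11. 20. -0.] F [ 0.9 -0.4 -2.2] open 13.7 g 30.0
[(array([ 0.4486, -0.107 ,  0.0508]), 0.96)]
[(array([ 0.4482, -0.107 ,  0.0499]), 0.83)]
```

```bash
python3 -m jog '4 7 0 0 0 0 6;9 16 0 0 0 0 6;13 23 0 0 0 0 6;14 25 0 0 0 0 6;14 25 0 0 0 0 6;14 25 0 0 0 0 6;14 25 0 0 0 0 6;10 17 0 0 0 0 6;6 11 0 0 0 0 6;3 5 0 0 0 0 6;0 0 0 0 0 0 6;0 0 0 0 0 0 6'|grep posi; python3 -m jog '0 0 8 0 0 0 6;0 0 8 0 0 0 6;0 0 5 0 0 0 6;0 0 2 0 0 0 6;0 0 0 0 0 0 6;0 0 0 0 0 0 6'; python3 - <<'E'
from h import *
plan(.6545,-.085,.1237,-24.4,1)
for c in('scene','wrist','top'): save(c,c+'16');print(c,[[(np.round(d['at'],4),round(d['conf'],2)) for d in place_of(c,n)] for n in('lantern','charging_dock')])
E
```

```text
position: [0.6535, -0.0852, 0.1673]
time_s: 57.6
position: [0.6546, -0.0852, 0.1447]
tcp_rot: [[0.412, 0.911, 0.001], [0.911, -0.412, -0.0], [0.0, 0.001, -1.0]]
force: [0.2, -0.9, -2.7]
opening: 0.158
grasp_force: 30.0
t 57.6 p [ 0.6546 -0.0852  0.1447] ang -24.3 tilt [ 0.0006 -0.0002] az total 0.001 shift [ 0.2 -0.2 21. ] | per row of 1 [ 0.2 -0.2 21. ] F [ 0.2 -0.9 -2.7] open 13.7 g 30.0
scene [[(array([ 0.6538, -0.0855,  0.0272]), 0.86)], [(array([ 0.6575, -0.0911,  0.0045]), 0.71)]]
wrist [[(array([ 0.654 , -0.0866,  0.0248]), 0.88)], []]
top [[], []]
```

```bash
python3 -m jog '0 0 6 0 0 0 6;0 0 6 0 0 0 6;0 0 4 0 0 0 6;0 0 2 0 0 0 6;0 0 1 0 0 0 6;0 0 0 0 0 0 6;0 0 0 0 0 0 6'|grep -E 'posi|force:';python3 -m jog '0 0 0.7 0 0 0 6;0 0 0 0 0 0 6'| grep -E 'force:|posi';python3 -m jog '0 0 0.6 0 0 0 6;0 0 0 0 0 0 6'| grep -E 'force:|posi';python3 -m jog '0 0 0.5 0 0 0 6;0 0 0 0 0 0 6'| grep -E 'force:|posi'
```

```text
position: [0.6545, -0.0852, 0.1257]
force: [0.4, 0.0, -2.2]
grasp_force: 30.0
position: [0.6544, -0.0852, 0.1248]
force: [-0.4, 0.5, -1.5]
grasp_force: 30.0
position: [0.6543, -0.0852, 0.1241]
force: [-0.4, -0.1, -2.0]
grasp_force: 30.0
position: [0.6545, -0.0852, 0.1238]
force: [0.2, -0.1, -1.6]
grasp_force: 30.0
```

```bash
python3 -m jog '0 0 0.5 0 0 0 6;0 0 0 0 0 0 6'| grep -E 'force:|posi';python3 -m jog '0 0 0.4 0 0 0 6;0 0 0 0 0 0 6'| grep -E 'force:|posi'
```

```text
position: [0.6547, -0.0853, 0.1237]
force: [0.3, -0.9, 0.9]
grasp_force: 30.0
position: [0.6548, -0.0854, 0.1236]
force: [-0.2, -0.0, 5.1]
grasp_force: 30.0
```

Contact. Release, retreat, and check all the positions by numbers.

```bash
python3 -m jog '0 0 -0.4 0 0 0 14;0 0 0 0 0 0 20;0 0 0 0 0 0 32;0 0 0 0 0 0 50;0 0 0 0 0 0 50;0 0 -10 0 0 0 50;0 0 -25 0 0 0 50;0 0 -30 0 0 0 50;0 0 -30 0 0 0 50;0 0 -20 0 0 0 50;0 0 -10 0 0 0 50;0 0 0 0 0 0 50'| grep -E 'force:|posi|time'; python3 -m jog '-10 -12 0 0 0 0 50;-25 -30 0 0 0 0 50;-30 -35 0 0 0 0 50;-30 -35 0 0 0 0 50;-30 -35 0 0 0 0 50;-10 -12 0 0 0 0 50;0 0 0 0 0 0 50;0 0 0 0 0 0 50'| grep -E 'force:|posi|time'; python3 - <<'E'
from h import *
for c in('scene','top'):
  capture(c)
  for n in 'soap_pump saucer spray_bottle square_stand scrubber drain_dish lantern charging_dock tumbler candle_jar'.split():
    print(c,n,[(np.round(d['at'],3).tolist(),round(d['conf'],2)) for d in place_of(c,n) if d['conf']>.5])
E
```

```text
time_s: 61.68
position: [0.6547, -0.0853, 0.2491]
force: [-0.6, 0.4, -0.7]
grasp_force: 0.0
time_s: 62.68
position: [0.4553, -0.1429, 0.2482]
force: [-0.0, 0.5, -0.5]
grasp_force: 0.0
scene soap_pump [([0.652, 0.082, 0.007], 0.95)]
scene saucer [([0.65, 0.083, 0.0], 0.94)]
scene spray_bottle [([0.5, 0.298, -0.006], 0.93), ([0.312, 0.178, -0.002], 0.83)]
scene square_stand [([0.494, -0.456, 0.002], 0.82), ([0.643, -0.49, 0.001], 0.79)]
scene scrubber [([0.489, 0.458, 0.01], 0.77)]
scene drain_dish [([0.483, 0.461, 0.003], 0.89)]
scene lantern [([0.655, -0.086, 0.007], 0.63)]
scene charging_dock [([0.656, -0.091, 0.003], 0.87)]
scene tumbler [([0.622, 0.286, 0.002], 0.62)]
scene candle_jar [([0.6, -0.277, 0.0], 0.77)]
top soap_pump [([0.651, 0.086, 0.003], 0.87)]
top saucer [([0.648, 0.085, -0.002], 0.55)]
top spray_bottle [([0.493, -0.458, 0.005], 0.78), ([0.503, 0.295, -0.002], 0.66), ([0.652, -0.087, 0.009], 0.62)]
top square_stand [([0.493, -0.456, 0.007], 0.76), ([0.642, -0.488, 0.002], 0.58)]
top scrubber [([0.485, 0.459, 0.007], 0.56)]
top drain_dish [([0.484, 0.459, -0.002], 0.86)]
top lantern []
top charging_dock [([0.653, -0.085, -0.002], 0.69)]
top tumbler [([0.619, 0.284, 0.005], 0.65)]
top candle_jar [([0.603, -0.278, -0.002], 0.59)]
```

All four are in place and upright, and the tumbler and candle jar haven't moved.

```bash
python3 -c "
from rig import *
print(hand_in())"
```

```text
the job is handed in; nothing more can be done
None
```

Job handed in at about 63 s: by the cameras' last readings all four things stand in their places, within about 5 mm of centre, and the tumbler and candle jar are unmoved, but I viewed 17 pictures against the limit of 14.

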